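# Set the board on the sawing rail at its cut line and hold it

### The arm

A 6-joint arm with a two-finger parallel gripper is mounted at the origin on a cart in front of the work surface, level with it; the furniture and walls round the work are solid. World frame = base frame: x ahead of the robot, y to its left, z up, the work surface at z = 0. Lengths are in m, angles in rad, forces in N, time in s.
With the tool pointing down it reaches from about 0.25 to 0.725 m from the base axis. Payload 4 kg.
Tool frame: the origin (TCP) lies where the fingers leave the gripper's body, on its centre line; the fingertips stand 73 mm ahead of it and the grasp point (between the pads) lies 54 mm ahead of it (bot.tips_ahead is the z of the fingertips in the tool frame, in m); z points along the fingers, y is the direction in which the jaws open and shut (so a half turn about z gives the same grasp; the last joint's range is limited). The gripper opens to 85 mm and grips with 20 to 120 N. Pads are 22 mm wide; open, the fingers measure 114 mm over their backs; the gripper's body (76 mm by 85 mm) begins 54 mm behind the grasp point. The pads swing forward as they close: fully open they stand 13 mm farther back than shut.
Start: joints at [1.213, 0.241, 0.005, 1.335, 0, 1.571], TCP at [0.175, 0.468, 0.304] pointing down, gripper open.
Joint ranges: [-2.72, 2.72], [-1.05, 1.87], [-1.09, 1.28], [-1.99, 2.15], [-1.42, 1.44], [-3.14, 3.14]. Speed limits (rad/s): [2.79, 2.79, 3.14, 3.14, 3.14, 3.14].

### API

Orientations are given as a unit quaternion [x, y, z, w].
In Python, from workcell import readout, camera, get_calibration, order, bot gives the robot as it stands.
- The arm moves only by the tool send_rows, never from a script. Its argument "moves" is a list of rows, each a list of 3 entries, a list of its own where there are three numbers: the shift along the tool's x, y, z in mm, then the turn, a rotation vector about the tool's x, y, z in rad, then the finger opening in mm, from 0 to 85.4. In form: [[[dx, dy, dz], [ax, ay, az], grip], ...]. A call has 1 to 12 rows; each row is the pose to reach, as a shift and turn from the pose measured when the call began, along the tool's axes at that moment; what a row does not reach only later rows make up. A row lasts 1/12 s, in which the tool goes at most 41.7 mm and 7.16 degrees, less where a joint would pass 70% of its speed; a pose out of reach is approached as far as the arm can. A call with a gripper value outside its range is refused whole. The fingers move at their own pace and stop on an object; the grip force is fixed at half the most. Time passes only in rows, so rows that repeat a pose let the fingers close. It gives the time, the measured TCP pose, the force and the opening at its end, in the units of the state.
- readout.get_obs(): the state, without advancing time (a new reading comes with each control period).
- camera(name): name is "side" or "top"; returns the picture (480x640x3 uint8, red, green, blue); there is no depth.
- get_calibration(name): a dict with "fx", "fy", "cx", "cy" (pixels), "R" (3x3) and "t" (3): a world point X has camera coordinates R X + t. Camera axes: x right, y down, z forward; pixel columns grow to the right and rows downward; lengths in m; the calibration is good to about 2 mm. A picture is of the moment at which its call begins. get_calibration takes no time and is no camera call.
- order.job_done(): hands the job in, once; it reports no verdict.
The state is a dict: "clock": time; "joint_pos": joint angles; "joint_vel": joint speeds; "tau": joint torques, N m; "eef_pos": TCP position; "tool_rot": TCP orientation; "ft_force": force on the tool from outside, world axes, zero at the start; "ft_torque": the same for the moment, N m; "grip_width": finger opening in m.
Only numpy, scipy, OpenCV 4.12 (cv2) and the standard library are available. Lean on these libraries where they do the work, as an engineer would, in place of code of your own. Each camera call takes 0.05 s, during which the arm holds its last target. There are 200 camera calls.

### The job

First swing the open tin's lid shut, without slamming it, so that no sawdust falls in and the board has a free way. Then slide the board along the sawing rail, out over the tin, until its pencilled cut line lies right over the end of the rail, straight along the rail. The board would now tip over the end, so finish while still holding it with the gripper, flat on the rail; leave the other things on the bench alone.

Things in the scene. Friction and masses are not known exactly. Their poses are not given: they have to be found in the camera images.
- rail: Sawing rail, wooden, screwed to the worktop, cannot move: a level top rail 40 mm wide, 240 mm long (along its y), its flat top 60 mm above the worktop, on two posts and a sole 80 x 240 x 12 mm. Origin: centre of its underside on the worktop. Its +y is the outward direction, toward the tin.
- rail_end (a point): The middle of the upper edge at the outward end of the rail (rail y = +120 mm, z = 60 mm). Axes as the rail's.
- board: Loose plain board 56 mm wide (its x), 320 mm long (its y), 18 mm thick, about 0.25 kg, lying flat and lengthwise on top of the rail; it is 8 mm wider than the rail on either side. Origin: centre of its underside; its +y points outward, toward the tin. At the start it reaches only 5 to 35 mm past the rail's outward end and its tail (-y end) stands out behind the rail. It touches only the rail.
- cut_line (a point): The middle of the pencilled cut line (a dark line 2 mm wide across the top and down both sides), on the board's underside: board x = 0, y = -30 mm, z = 0. With the line over the rail's end 190 mm of the 320 mm board overhang, so it tips unless held. Axes as the board's.
- tin: Teal sheet-metal tin with a hinged lid, 86 x 134 x 45 mm shut (its x, y, z), fast on the worktop, just beyond the rail's outward end, under the way of the board (15 mm clear when shut). Origin: centre of its underside; the hinge is on its +x side, which is the side away from the rail.
- tin_hinge (a point): The middle of the lid's hinge axis (tin x = +42, y = 0, z = 40 mm); the axis runs along the tin's y.
- lid_edge (a point): The middle of the lid's free front edge, 84 mm from the hinge axis, in the lid; shut it lies on the side toward the rail, 43 mm high. The lid is 134 mm wide and 5 mm thick, with a 10 mm lip hanging from this edge.
- tin_lid (a joint): Lid angle: 0 shut, pi/2 standing straight up, up to 1.92 open and leaning away from the rail. The hinge is stiff (0.05 N m of friction, a little damping): the lid stays where it is left, and is pushed shut from its outer side with a newton or so. Open, it stands in the board's way.
- glue_jar: Bystander: glass jar with tin lid, 67 mm across, 90 mm high. Origin: centre of its underside.
- sanding_block: Bystander: sanding block 42 x 78 x 26 mm. Origin: centre of its underside.
- offcut: Bystander: small wooden offcut 30 x 34 x 22 mm. Origin: centre of its underside.
Not all that is in view belongs to the job. Leave any pink or yellow look-alike of the tin alone.

How it is judged:
On the way, in this order (a step that is already met when the one before it is completed fails the run):
1. the tin's lid is shut while the board is still drawn back (value of joint tin_lid below 0.06 rad and y of cut_line in the frame of rail_end below -0.08 m), for 0.2 s.
2. the board has been slid along the rail until its cut line is over the rail's end, and is held (y of cut_line in the frame of rail_end between -0.006 and 0.006 m and contact force between the fingers and board above 0.4 N), for 0.3 s.
At the end, for the whole second after the job is handed in: Lid shut (under 0.06 rad). Cut line within 6 mm of the rail's end along the rail, 15 mm across; board flat on the rail (within 3 mm, tilt under 0.035 rad), in line with it (0.08 rad), at rest, pressing on the rail, not on the tin, the fingers still holding it (over 0.4 N) (all of step 2 and value of joint tin_lid below 0.06 rad and x of cut_line in the frame of rail_end between -0.015 and 0.015 m and z of cut_line in the frame of rail_end between -0.003 and 0.003 m and angle between the y axis of board and the y axis of rail, either way round below 0.08 rad and angle between board's own z axis and vertical below 0.035 rad and linear speed of board below 0.01 m/s and contact force between board and rail above 0.1 N and contact force between board and tin below 0.05 N); the arm keeps its last pose, push and grip.
It fails at once if the lid is slammed (faster than 6 rad/s) (velocity of joint tin_lid below -6 rad/s).
It fails at once if the board is tipped by more than 0.2 rad (angle between board's own z axis and vertical above 0.2 rad).
It fails at once if the board is lifted off the rail instead of slid (20 mm) (z of board in the frame of rail above 0.08 m).
It fails at once if a bystander is moved by more than 25 mm (distance of any of glue_jar, sanding_block, offcut from where it was at the start of the episode above 0.025 m).
It also fails if it takes over 54 s, if anything falls off the work surface, if the arm or the gripper's body presses on something with over 40 N, if the wrist force passes 120 N, or if a joint passes its speed limit or range.

## Working session

There is one attempt and no reset: what is moved stays moved. The work goes in short steps, Python scripts to look and compute and a tool call to move; the robot and the scene stay as the last step left them, time stands still between calls to the robot, and variables do not carry over. Pictures are saved under pics/ and viewed, about 8 in all and at most 12, crops included, and the job is handed in when it is done.

Besides the shell and the picture viewer there is one more tool, called after "Emit:" as name(argument=value, ...) on one line, values as JSON. send_rows: Moves the arm, as the interface text tells. Its arguments: {"type":"object","properties":{"moves":{"type":"array","items":{"type":"array"}}},"required":["moves"]}

```bash
mkdir -p pics; ls
python3 - <<'E'
from workcell import readout,camera,get_calibration
import cv2,numpy as np
for n in("side","top"):
    im=camera(n);cv2.imwrite(f"pics/{n}0.png",im[:,:,::-1]);c=get_calibration(n)
    R=np.array(c["R"]);print(n,c,"campos",-R.T@np.array(c["t"]))
print(readout.get_obs())
E
```

```text
pics
side {'fx': 490.4091220858097, 'fy': 490.4091220858097, 'cx': 321.6831856425628, 'cy': 227.30897802270107, 'R': array([[-0.99813512,  0.06017061,  0.01028514],
       [ 0.01554942,  0.41354889, -0.91034913],
       [-0.05902968, -0.90849151, -0.41371328]]), 't': array([0.58188049, 0.02429614, 1.39636692])} campos [0.66284465 1.22352774 0.59382879]
top {'fx': 480.19439705776284, 'fy': 480.19439705776284, 'cx': 320.45416645164744, 'cy': 239.28362993258472, 'R': array([[ 2.20705678e-02, -9.99756252e-01, -5.71075385e-04],
       [-9.97372647e-01, -2.19785181e-02, -6.90271591e-02],
       [ 6.89977825e-02,  2.09304356e-03, -9.97614618e-01]]), 't': array([0.02875799, 0.60052867, 1.44760909])} campos [0.49843435 0.0389198  1.4856252 ]
{'clock': 0.1, 'joint_pos': array([ 1.21300326e+00,  2.41384389e-01,  3.87245841e-03,  1.33522348e+00,
       -1.95802002e-05,  1.57076928e+00]), 'joint_vel': array([ 0.00058737, -0.00075398,  0.00456056,  0.00014741, -0.00033927,
       -0.00035503]), 'tau': array([ 2.77709451e-04, -3.73135722e+01,  2.53010631e+01,  1.08549235e-02,
        1.55682187e-05, -1.88588115e-05]), 'eef_pos': array([0.17495818, 0.46793319, 0.30308367]), 'tool_rot': array([ 1.77930426e-01,  9.84042592e-01, -9.55807275e-04, -1.62902843e-04]), 'ft_force': array([-0.31134999, -0.28339428, -0.41332646]), 'ft_torque': array([ 0.00638371, -0.03089732,  0.01254893]), 'grip_width': 0.08536261498188032}
```

View pics/side0.png

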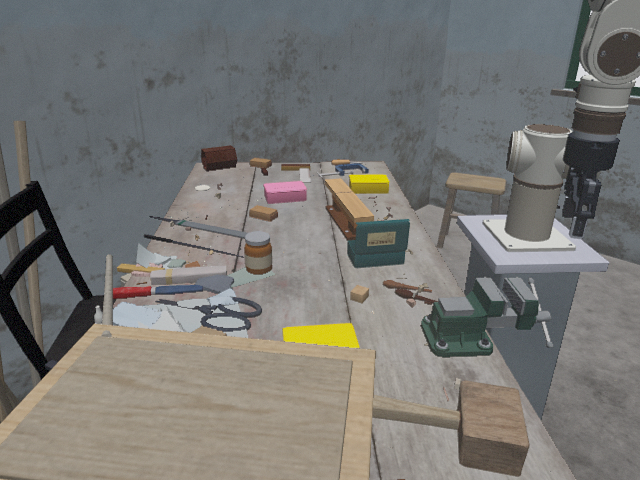

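View pics/top0.png

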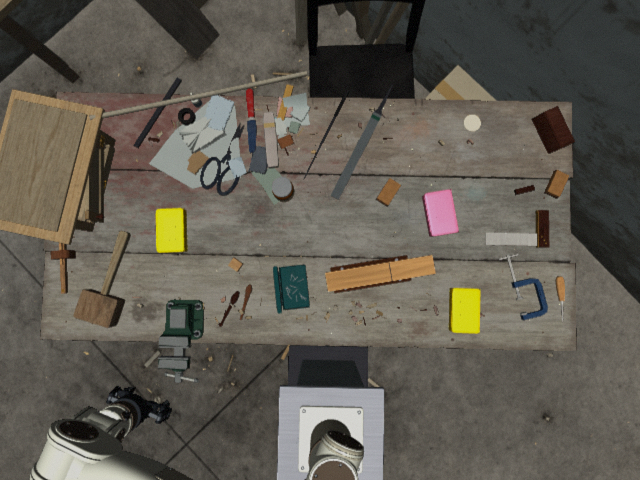

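The side view shows the teal tin with its lid up at (378,240) and the board on the rail at (348,205). In the top view the tin is at (294,287) and the board runs from (327,282) to (436,265), with a dark cut line near (390,271). The tin candidates are teal (294,287), pink (440,213) and yellow (170,230) and (465,311). The teal one fits, since it is hinged, open and at the rail's end. I'll confirm it in a crop.

```bash
cat > h.py <<'E'
import numpy as np,cv2
from workcell import readout,camera,get_calibration
def ray(n,uv,z):
    c=get_calibration(n);R=np.array(c["R"]);t=np.array(c["t"]);o=-R.T@t
    d=np.array([(uv[0]-c["cx"])/c["fx"],(uv[1]-c["cy"])/c["fy"],1])@R
    return o+d*(z-o[2])/d[2]
def proj(n,X):
    c=get_calibration(n);p=np.array(c["R"])@X+np.array(c["t"]);return np.array([c["fx"]*p[0]/p[2]+c["cx"],c["fy"]*p[1]/p[2]+c["cy"]])
E
python3 - <<'E'
from h import *
t=cv2.imread("pics/top0.png");s=cv2.imread("pics/side0.png")
a=cv2.resize(t[245:325,260:450],None,fx=4.2,fy=4.2,interpolation=cv2.INTER_CUBIC)
b=cv2.resize(s[170:270,310:420],None,fx=2.6,fy=2.6,interpolation=cv2.INTER_CUBIC)
c=np.zeros((600,798,3),np.uint8);c[:336,:798]=a[:, :798];c[338:338+260,:b.shape[1]]=b
cv2.imwrite("pics/crop1.png",c)
def rects(im,lo,hi,x0,x1,y0,y1):
    h=cv2.cvtColor(im,cv2.COLOR_BGR2HSV);m=cv2.inRange(h,lo,hi);k=np.zeros_like(m);k[y0:y1,x0:x1]=m[y0:y1,x0:x1]
    for q in cv2.findContours(k,0,1)[0]:
        if cv2.contourArea(q)>60: print(cv2.contourArea(q),cv2.boxPoints(cv2.minAreaRect(q)).round(1).tolist())
h=cv2.cvtColor(t,cv2.COLOR_BGR2HSV)
for p in((350,276),(410,269),(390,271),(391,271),(389,271),(300,290),(280,290),(290,286)):print(p,h[p[1],p[0]])
print("board");rects(t,(8,110,140),(22,255,255),320,445,250,300)
print("tin");rects(t,(80,60,20),(100,255,130),262,320,250,325)
print("tin side");rects(s,(80,60,20),(100,255,140),335,415,205,275)
E
```

```text
(350, 276) [ 16 146 161]
(410, 269) [ 16 142 178]
(390, 271) [ 15 109 105]
(391, 271) [ 16 139 173]
(389, 271) [ 16 143 169]
(300, 290) [ 88 139  66]
(280, 290) [92 66 54]
(290, 286) [90 87 76]
board
1904.5 [[324.79998779296875, 272.5], [432.1000061035156, 254.60000610351562], [435.20001220703125, 273.29998779296875], [327.8999938964844, 291.20001220703125]]
tin
1290.5 [[272.1000061035156, 266.29998779296875], [304.6000061035156, 262.8999938964844], [309.5, 308.8999938964844], [277.0, 312.29998779296875]]
tin side
1101.5 [[346.70001220703125, 222.89999389648438], [408.70001220703125, 218.5], [411.79998779296875, 262.3999938964844], [349.79998779296875, 266.8999938964844]]
```

View pics/crop1.png

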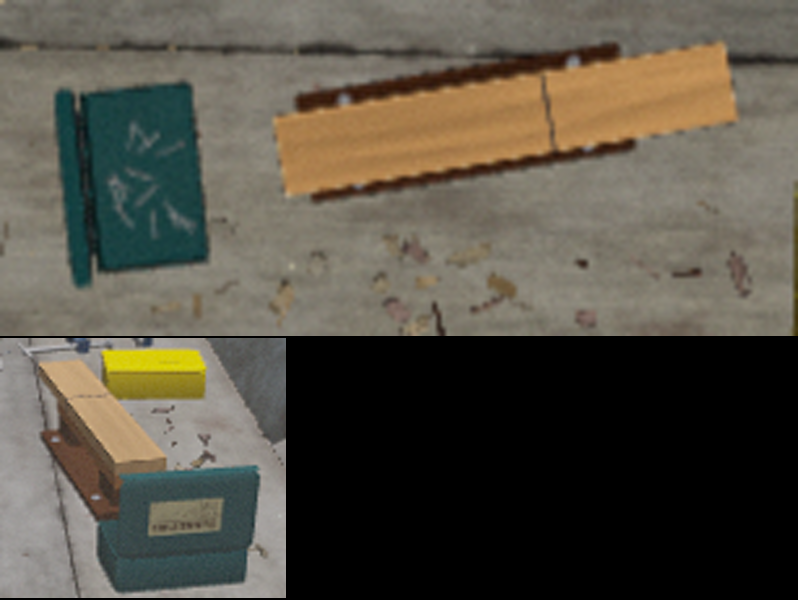

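The crop confirms the open teal tin at the rail's end. Its rim corners are at about (80,93), (190,83), (208,260) and (97,270), and the lid stands at the left. The cut line runs (544,75) to (552,152), and the sole corners are visible.

Run:
```python
from h import *
f=lambda p,z:ray("top",(p[0]/4.2+260-.38,p[1]/4.2+245-.38),z)
def show(n,P,z):
    q=np.array([f(p,z) for p in P]);c=q.mean(0);print(n,"c",c.round(4),"sides",[round(float(np.linalg.norm(q[i]-q[(i+1)%4])),4) for i in range(4)]);
    a=(q[0]+q[3])/2-(q[1]+q[2])/2;print("  axis deg(from x)",np.degrees(np.arctan2(a[1],a[0])).round(2));return q,c
B,_=show("board",[(273,118),(723,42),(738,120),(288,197)],.078)
S,_=show("sole",[(296,96),(620,45),(634,148),(313,201)],.012)
T,tc=show("tin",[(80,93),(190,83),(208,260),(97,270)],.04)
print("tin corners",T.round(4).tolist())
L=[f((544,75),.078),f((552,152),.078)];print("cut",np.mean(L,0),np.array(L))
for z in(.10,.125):print("lid top",z,f((65,90),z),f((83,286),z))
s=lambda p:(p[0]/2.6+310-.3,(p[1]-338)/2.6+170-.3)
# lid top edge via two views
c1,c2=get_calibration("top"),get_calibration("side")
P=lambda c:np.diag([c["fx"],c["fy"],1])@np.c_[np.eye(3)[:, :0],np.c_[c["R"],c["t"]]]+np.outer([c["cx"],c["cy"],0],np.r_[np.array(c["R"])[2],c["t"][2]])
for a,b in(((62,90),(120,475)),((80,286),(258,466))):
    u1=np.array([a[0]/4.2+259.6,a[1]/4.2+244.6]);u2=np.array(s(b))
    X=cv2.triangulatePoints(P(c1),P(c2),u1,u2);X=(X[:3]/X[3]).ravel();print("lid edge tri",X.round(4),(proj("top",X)-u1).round(1),(proj("side",X)-u2).round(1))
for nm,b in(("rail-side tin corner",0),):pass
```

```text
board c [ 0.5009 -0.1345  0.078 ] sides [0.3185, 0.0551, 0.3178, 0.0557]
  axis deg(from x) 100.88
sole c [ 0.498  -0.1136  0.012 ] sides [0.2397, 0.0756, 0.2369, 0.0772]
  axis deg(from x) 100.39
tin c [0.4546 0.1186 0.04  ] sides [0.079, 0.1265, 0.0793, 0.1264]
  axis deg(from x) 96.42
tin corners [[0.5129, 0.1657, 0.04], [0.5218, 0.0872, 0.04], [0.3963, 0.0713, 0.04], [0.3875, 0.1501, 0.04]]
cut [ 0.50547138 -0.1638349   0.078     ] [[ 0.5321566  -0.16072792  0.078     ]
 [ 0.47878615 -0.16694189  0.078     ]]
lid top 0.1 [0.51410003 0.17078768 0.1       ] [0.38104318 0.15470975 0.1       ]
lid top 0.125 [0.51381738 0.16840847 0.125     ] [0.3831612  0.15262062 0.125     ]
lid edge tri [0.5137 0.1704 0.1257] [-0.  0.] [-0. -0.]
lid edge tri [0.3831 0.1547 0.1257] [-0.  0.] [-0.  0.]
```

```bash
cat >> h.py <<'E'
from scipy.spatial.transform import Rotation as Ro
def rows(wps,yaw):
    """world TCP waypoints, tool pointing down, tool y at yaw deg -> shift mm, rotvec"""
    o=readout.get_obs();R=Ro.from_quat(o["tool_rot"]);a=np.radians(yaw)
    y=np.array([np.cos(a),np.sin(a),0]);z=np.array([0,0,-1.]);G=Ro.from_matrix(np.c_[np.cross(y,z),y,z])
    rv=(R.inv()*G).as_rotvec().round(3)+0
    print("at",o["clock"],o["eef_pos"].round(4),"F",o["ft_force"].round(2),"w",round(o["grip_width"],4),"rotvec",rv.tolist())
    for w in wps: print(np.round(R.inv().apply(np.array(w)-o["eef_pos"])*1000,1).tolist())
E
python3 - <<'E'
from h import *
from workcell import bot
print(bot.tips_ahead)
rows([(.453,.225,.26)],8)
E
```

```text
0.0726
at 0.1 [0.175  0.4679 0.3031] F [-0.31 -0.28 -0.41] w 0.0854 rotvec [-0.002, 0.001, 1.073]
[-345.5, -130.1, 43.3]
```

Emit:
send_rows(moves=[[[-345,-130,43],[0,0,1.073],0],[[-345,-130,43],[0,0,1.073],0],[[-345,-130,43],[0,0,1.073],0],[[-345,-130,43],[0,0,1.073],0],[[-345,-130,43],[0,0,1.073],0],[[-345,-130,43],[0,0,1.073],0],[[-345,-130,43],[0,0,1.073],0],[[-345,-130,43],[0,0,1.073],0],[[-345,-130,43],[0,0,1.073],0],[[-345,-130,43],[0,0,1.073],0],[[-345,-130,43],[0,0,1.073],0],[[-345,-130,43],[0,0,1.073],0]])

```text
clock: 1.1
eef_pos: [0.4521, 0.2251, 0.2598]
tool_rot: [0.656, 0.755, -0.002, -0.0]
ft_force: [0.4, 0.8, 0.5]
grip_width: 0.0002
```

Run:
```python
from h import *
from workcell import bot
print(bot.tips_ahead)
rows([(.453,.225,.178)],8)
a=camera("side");b=camera("top")
c=np.hstack([cv2.resize(a[100:280,300:480],(540,540)),cv2.resize(b[220:330,240:320],(250,344))[:, :].repeat(1,0) if 0 else cv2.copyMakeBorder(cv2.resize(b[220:330,240:320],(250,344)),0,196,0,0,cv2.BORDER_CONSTANT)])
cv2.imwrite("pics/c2.png",c[:,:,::-1])
```

```text
0.0726
at 1.1 [0.4521 0.2251 0.2598] F [0.37 0.82 0.48] w 0.0002 rotvec [-0.003, 0.002, 0.0]
[-0.1, 1.0, 81.8]
```

View pics/c2.png

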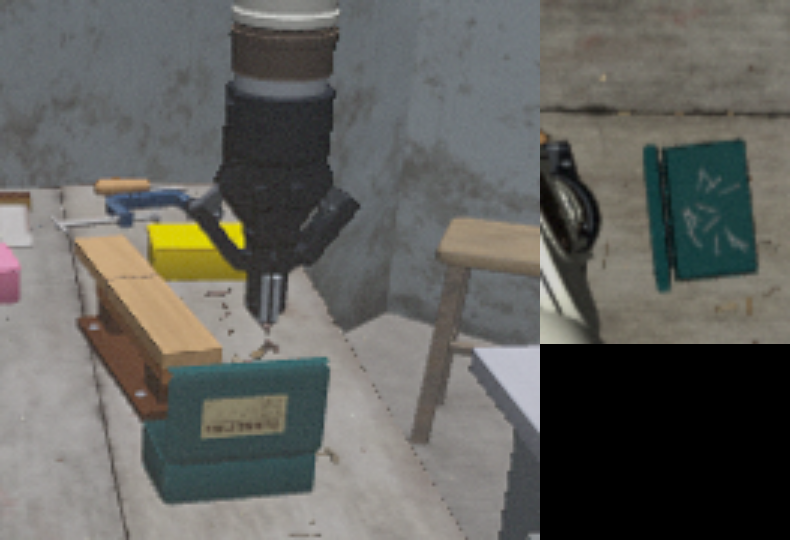

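The tool hangs just outside the upright lid with the fingers shut. The tip is at side (389,208), and the lid is unchanged. Next I descend outside the lid and start the push.

Emit:
send_rows(moves=[[[0,0,40],[0,0,0],0],[[0,0,80],[0,0,0],0],[[0,0,87],[0,0,0],0],[[-15,0,87],[0,0,0],0],[[-30,0,87],[0,0,0],0],[[-38,0,87],[0,0,0],0],[[-44,0,87],[0,0,0],0],[[-50,0,87],[0,0,0],0],[[-56,0,87],[0,0,0],0],[[-61,0,88],[0,0,0],0],[[-66,0,89],[0,0,0],0],[[-70,0,90],[0,0,0],0]])

```text
clock: 2.2
eef_pos: [0.4618, 0.1563, 0.1707]
tool_rot: [0.655, 0.756, -0.001, 0.0]
ft_force: [0.1, 0.5, 1.8]
grip_width: -0.0001
```

Run:
```python
from h import *
rows([(.452,.225,.25)],8)
a=camera("side")
cv2.imwrite("pics/c3.png",cv2.resize(a[130:280,310:450],(560,600))[:,:,::-1])
```

```text
at 2.2 [0.4618 0.1563 0.1707] F [0.08 0.5  1.79] w -0.0001 rotvec [0.0, 0.002, 0.003]
[69.3, -0.0, -79.4]
```

View pics/c3.png

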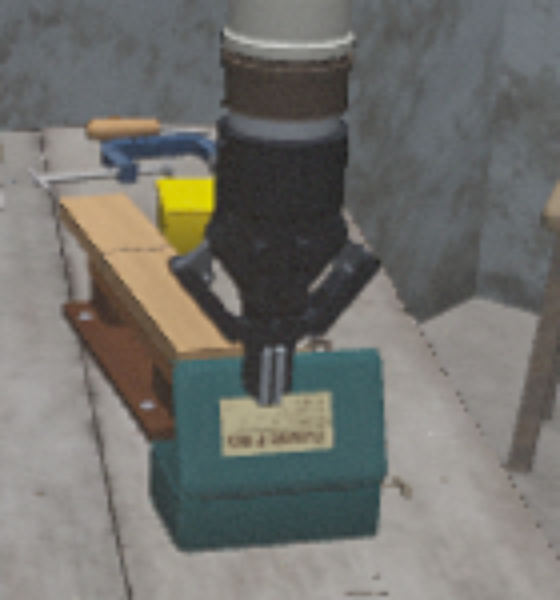

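The fingertip bears on the lid's outer face at crop (268,400), and the lid has begun to fold toward shut. I follow the arc.

Emit:
send_rows(moves=[[[-9,0,4],[0,0,0],0],[[-16,0,8],[0,0,0],0],[[-22,0,12],[0,0,0],0],[[-28,0,17],[0,0,0],0],[[-33,0,24],[0,0,0],0],[[-37,0,31],[0,0,0],0],[[-40,0,38],[0,0,0],0],[[-41,0,43],[0,0,0],0],[[-42,0,47],[0,0,0],0],[[-43,0,50],[0,0,0],0],[[-43,0,52],[0,0,0],0],[[-43,0,53],[0,0,0],0]])

```text
clock: 3.25
eef_pos: [0.4676, 0.1128, 0.1175]
tool_rot: [0.655, 0.755, -0.002, 0.001]
ft_force: [-3.0, -1.8, 11.2]
grip_width: 0.0001
```

Run:
```python
from h import *
rows([(.452,.225,.25)],8)
a=camera("side")
cv2.imwrite("pics/c4.png",cv2.resize(a[150:280,320:440],(480,520))[:,:,::-1])
```

```text
at 3.25 [0.4676 0.1128 0.1175] F [-3.03 -1.85 11.21] w 0.0001 rotvec [-0.002, 0.003, 0.002]
[112.9, 0.2, -132.8]
```

View pics/c4.png

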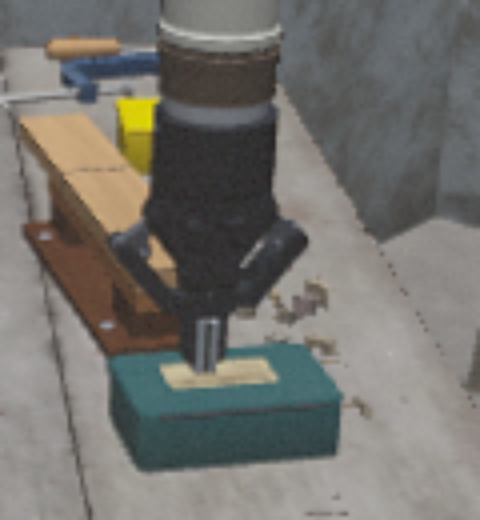

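The lid is flat shut, with the tip pressing at 11 N. The tip height of 0.1175−0.0726 = 0.045 m matches the shut lid. I hold briefly, lift, then go to the board.

Emit:
send_rows(moves=[[[0,0,0],[0,0,0],0],[[0,0,0],[0,0,0],0],[[0,0,0],[0,0,0],0],[[0,0,-20],[0,0,0],0],[[0,0,-60],[0,0,0],0],[[0,0,-100],[0,0,0],0],[[0,0,-130],[0,0,0],0],[[0,0,-130],[0,0,0],0]])

```text
clock: 3.97
eef_pos: [0.471, 0.1142, 0.2544]
tool_rot: [0.655, 0.755, 0.004, 0.004]
ft_force: [1.8, -1.3, 0.1]
grip_width: -0.0004
```

Run:
```python
from h import *
rows([(.5083,-.1785,.2475),(.5083,-.1785,.124)],10.7)
```

```text
at 3.9667 [0.471  0.1142 0.2544] F [ 1.83 -1.31  0.07] w -0.0004 rotvec [0.011, 0.002, -0.045]
[-295.1, -4.6, 7.3]
[-294.9, -5.9, 130.8]
```

Emit:
send_rows(moves=[[[-295,-5,7],[0.011,0.002,-0.045],85],[[-295,-5,7],[0.011,0.002,-0.045],85],[[-295,-5,7],[0.011,0.002,-0.045],85],[[-295,-5,7],[0.011,0.002,-0.045],85],[[-295,-5,7],[0.011,0.002,-0.045],85],[[-295,-5,7],[0.011,0.002,-0.045],85],[[-295,-5,7],[0.011,0.002,-0.045],85],[[-295,-5,7],[0.011,0.002,-0.045],85],[[-295,-5,7],[0.011,0.002,-0.045],85],[[-295,-5,7],[0.011,0.002,-0.045],85],[[-295,-5,7],[0.011,0.002,-0.045],85]])

```text
clock: 4.88
eef_pos: [0.5075, -0.1772, 0.2474]
tool_rot: [0.638, 0.77, 0.0, -0.001]
ft_force: [1.1, 0.1, -0.3]
grip_width: 0.085
```

Run:
```python
from h import *
rows([(.5083,-.1785,.124)],10.7)
a=camera("side");b=camera("top")
c=np.hstack([cv2.resize(a[100:280,300:440],(420,540)),cv2.resize(b[230:335,265:355],(360,420)) if 0 else cv2.copyMakeBorder(cv2.resize(b[235:325,270:365],(380,360)),0,180,0,0,cv2.BORDER_CONSTANT)])
cv2.imwrite("pics/c5.png",c[:,:,::-1]);cv2.imwrite("pics/top5.png",b[:,:,::-1])
```

```text
at 4.8833 [ 0.5075 -0.1772  0.2474] F [ 1.1   0.09 -0.3 ] w 0.085 rotvec [-0.001, -0.001, 0.002]
[-1.5, 0.6, 123.4]
```

View pics/c5.png

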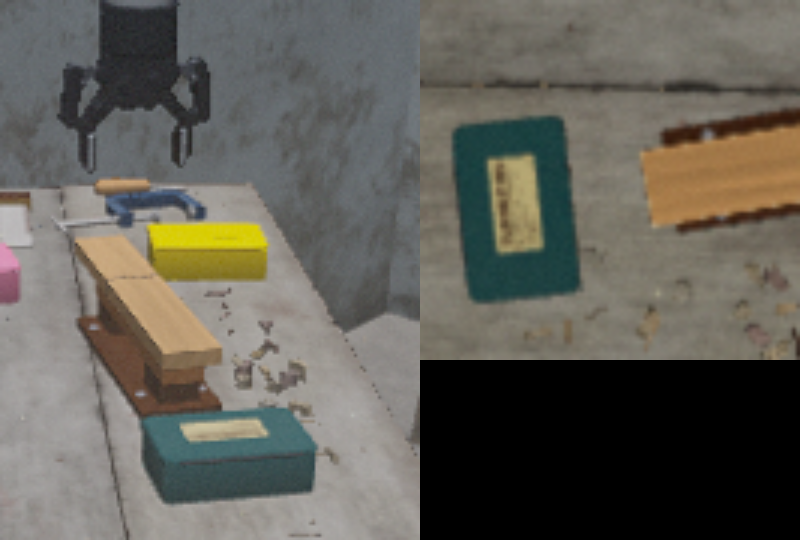

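The lid stays shut, lying flat in both views, and the board is untouched. The jaws are open above the board. I descend and grip.

Emit:
send_rows(moves=[[[-1,1,40],[0,0,0],85],[[-1,1,80],[0,0,0],85],[[-1,1,100],[0,0,0],85],[[-1,1,115],[0,0,0],85],[[-1,1,123],[0,0,0],85],[[-1,1,123],[0,0,0],85],[[-1,1,123],[0,0,0],70],[[-1,1,123],[0,0,0],60],[[-1,1,123],[0,0,0],50],[[-1,1,123],[0,0,0],50],[[-1,1,123],[0,0,0],50],[[-1,1,123],[0,0,0],50]])

```text
clock: 5.98
eef_pos: [0.5101, -0.1778, 0.1268]
tool_rot: [0.637, 0.771, 0.001, 0.001]
ft_force: [-0.0, 1.5, 6.1]
grip_width: 0.055
```

Run:
```python
from h import *
u=np.array([np.cos(np.radians(100.6)),np.sin(np.radians(100.6)),0]);p=readout.get_obs()["eef_pos"]
rows([p+u*.03,p+u*.15,p+u*.171],10.6)
```

```text
at 5.9833 [ 0.5101 -0.1778  0.1268] F [-0.02  1.49  6.13] w 0.055 rotvec [0.003, 0.001, 0.005]
[30.0, 0.1, -0.0]
[150.0, 0.7, -0.1]
[171.0, 0.8, -0.1]
```

The grip width of 55 mm matches the board, with a light downward press. I slide most of the way.

Emit:
send_rows(moves=[[[8,0,1],[0,0,0],50],[[20,0,1],[0,0,0],50],[[33,0,1],[0,0,0],50],[[47,0,1],[0,0,0],50],[[61,0,1],[0,0,0],50],[[75,0,1],[0,0,0],50],[[89,0,1],[0,0,0],50],[[103,0,1],[0,0,0],50],[[117,0,1],[0,0,0],50],[[130,0,1],[0,0,0],50],[[141,0,1],[0,0,0],50],[[150,0,1],[0,0,0],50]])

```text
clock: 6.98
eef_pos: [0.4822, -0.0299, 0.1268]
tool_rot: [0.637, 0.771, 0.001, 0.003]
ft_force: [1.0, -6.0, 5.0]
grip_width: 0.0548
```

Run:
```python
from h import *
u=np.array([np.cos(np.radians(100.6)),np.sin(np.radians(100.6)),0]);p0=np.array([.5101,-.1778,.1268]);o=readout.get_obs();p=o["eef_pos"]
print("moved",(p-p0)@u,"grip tau",o["ft_torque"]);rows([p0+u*.171],10.6)
a=camera("side");b=camera("top");cv2.imwrite("pics/top6.png",b[:,:,::-1]);cv2.imwrite("pics/side6.png",a[:,:,::-1])
c=np.zeros((600,800,3),np.uint8);c[:300,:800]=cv2.resize(b[240:315,260:460],(800,300),interpolation=cv2.INTER_CUBIC);c[300:,:400]=cv2.resize(a[150:270,320:400],(400,600))[:300] if 0 else cv2.resize(a[160:265,310:450],(400,300))
cv2.imwrite("pics/c6.png",c[:,:,::-1])
```

```text
moved 0.15048811676808976 grip tau [-1.16199255  0.00411899  0.09338176]
at 6.9833 [ 0.4822 -0.0299  0.1268] F [ 1.01 -6.05  4.99] w 0.0548 rotvec [0.005, 0.004, 0.005]
[20.5, 0.3, -0.1]
```

View pics/c6.png

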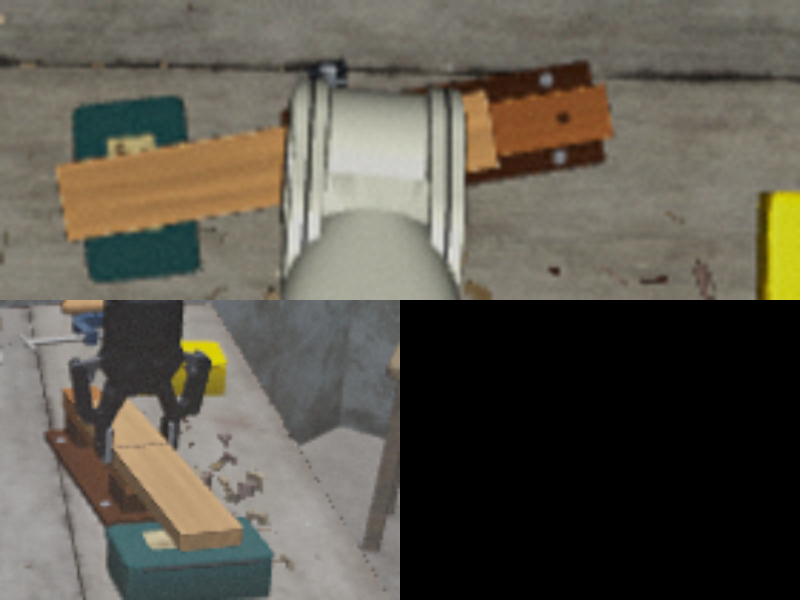

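Board held and over the shut tin. The board tail edge runs (492,91)–(498,166), the rail's own tail top edge (605,85)–(613,136), and the board front (57,166)–(70,241). With these I can compute the cut position relative to the rail directly.

Run:
```python
from h import *
f=lambda p,z:ray("top",(p[0]/4+260-.38,p[1]/4+240-.38),z)
u=np.array([np.cos(np.radians(100.6)),np.sin(np.radians(100.6)),0]);v=np.array([u[1],-u[0],0])
rt=(f((605,85),.06)+f((613,136),.06))/2; bt=(f((492,91),.078)+f((498,166),.078))/2; bf=(f((57,166),.078)+f((70,241),.078))/2
st=(f((587,62),.012)+f((604,160),.012))/2
print("len",(bf-bt)@u,"ang",np.degrees(np.arctan2(*(bf-bt)[[1,0]])))
print("cut vs end: tail",(bt-rt)@u+.13-.24,"front",(bf-rt)@u-.19-.24,"sole tail",(bt-st)@u-.11,(bf-st)@u-.43,"across",(bt-rt)@v,(bf-rt)@v)
print("old sole estimate end vs",(np.array([.498,-.1136,0])+u*.12-rt)@u)
# cut line in side view: darkest rows
s=cv2.imread("pics/side6.png")
cv2.imwrite("pics/c7.png",cv2.resize(s[195:235,340:385],None,fx=13,fy=13,interpolation=cv2.INTER_CUBIC))
```

```text
len 0.3198240247098737 ang 101.08834025916315
cut vs end: tail -0.022069554122042256 front -0.022245529412168508 sole tail -0.02327854697305823 -0.023454522263184452 across 0.0009610072984313944 -0.0017649653730118754
old sole estimate end vs 0.23922415504887568
```

View pics/c7.png

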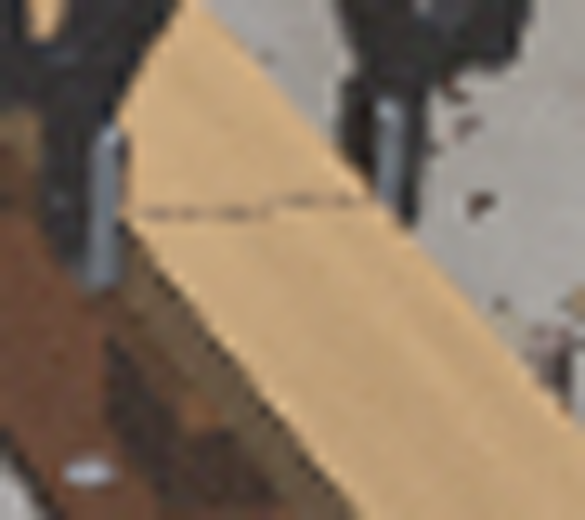

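The cut line is visible between the jaws at crop (135–370, 205). The estimates of the remaining distance are 22.1, 23.4 and 20.5 mm, so I move 22 mm with a light press.

Emit:
send_rows(moves=[[[5,0,1],[0,0,0],50],[[10,0,1],[0,0,0],50],[[15,0,1],[0,0,0],50],[[19,0,1],[0,0,0],50],[[22,0,1],[0,0,0],50],[[22,0,1],[0,0,0],50],[[22,0,1],[0,0,0],50],[[22,0,1],[0,0,0],50]])

```text
clock: 7.75
eef_pos: [0.478, -0.0065, 0.1268]
tool_rot: [0.636, 0.772, 0.002, 0.003]
ft_force: [1.0, -2.5, 6.5]
grip_width: 0.0547
```

Run:
```python
from h import *
u=np.array([np.cos(np.radians(100.6)),np.sin(np.radians(100.6)),0]);o=readout.get_obs()
print("total",(o["eef_pos"]-np.array([.5101,-.1778,.1268]))@u);rows([],10.6)
a=camera("side");b=camera("top");cv2.imwrite("pics/top8.png",b[:,:,::-1]);cv2.imwrite("pics/side8.png",a[:,:,::-1])
c=np.zeros((600,800,3),np.uint8);c[:300,:800]=cv2.resize(b[240:315,260:460],(800,300),interpolation=cv2.INTER_CUBIC);c[300:,:400]=cv2.resize(a[190:265,340:440],(400,300),interpolation=cv2.INTER_CUBIC)
cv2.imwrite("pics/c8.png",c[:,:,::-1])
```

```text
total 0.17423146866726671
at 7.75 [ 0.478  -0.0065  0.1268] F [ 1.01 -2.49  6.5 ] w 0.0547 rotvec [0.007, 0.003, 0.007]
```

View pics/c8.png

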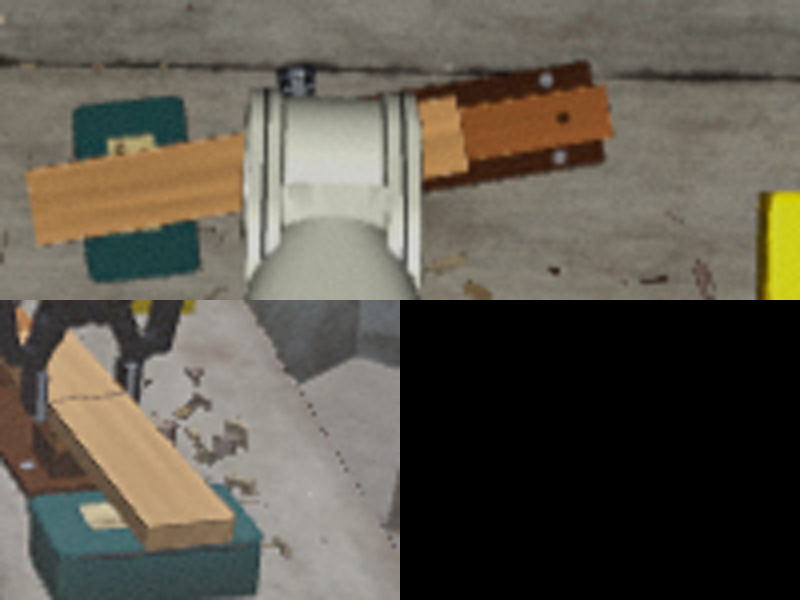

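Tail edge now at about (458,95)–(468,172) and front at (26,171)–(38,245). I'll refine both with an edge-profile measurement along the rail direction.

Run:
```python
from h import *
im=cv2.imread("pics/top8.png").astype(np.float32)
a=np.radians(100.7);u=np.array([np.cos(a),np.sin(a),0]);v=np.array([u[1],-u[0],0])
c0=np.array([.498,-.1136,0])
def edge(s0,s1,z,ws):
    s=np.arange(s0,s1,.0005);out=[]
    for w in ws:
        P=np.array([proj("top",c0+u*x+v*w+np.array([0,0,z])) for x in s],np.float32)
        q=cv2.remap(im,P[:,:1],P[:,1:],cv2.INTER_LINEAR).reshape(-1,3)
        g=np.linalg.norm(np.gradient(cv2.GaussianBlur(q,(1,9),0),axis=0),axis=1);m=g>g.max()*.4;out.append((s[m]*g[m]).sum()/g[m].sum())
    return np.median(out),np.ptp(out)
ws=np.linspace(-.013,.013,9)
bt=edge(-.03,.01,.078,ws);bf=edge(.295,.325,.078,ws);rt=edge(-.135,-.105,.06,ws);st=edge(-.135,-.105,.012,[-.035,-.033,-.031,.031,.033,.035])
print(bt,bf,rt,st,"len",bf[0]-bt[0])
for n,r in(("rail",rt),("sole",st)):print(n,"cut-end: tail",bt[0]+.13-r[0]-.24,"front",bf[0]-.19-r[0]-.24)
```

```text
(np.float64(-0.006481435181221053), np.float64(0.001604085861666056)) (np.float64(0.3124487917080018), np.float64(0.0006769266037702226)) (np.float64(-0.11904660789692938), np.float64(0.0016353742145652495)) (np.float64(-0.11916505562725928), np.float64(0.0013113640497935813)) len 0.3189302268892229
rail cut-end: tail 0.0025651727157083304 front 0.0014953996049312246
sole cut-end: tail 0.0026836204460382596 front 0.0016138473352610982
```

Two independent references put the cut line about 2 mm past the end, within tolerance. I trim it by −2 mm and settle.

Emit:
send_rows(moves=[[[-1,0,1],[0,0,0],50],[[-2,0,1],[0,0,0],50],[[-2,0,1],[0,0,0],50],[[-2,0,1],[0,0,0],50],[[-2,0,1],[0,0,0],50],[[-2,0,1],[0,0,0],50],[[-2,0,1],[0,0,0],50],[[-2,0,1],[0,0,0],50]])

```text
clock: 8.52
eef_pos: [0.478, -0.0067, 0.1268]
tool_rot: [0.635, 0.772, 0.003, 0.003]
ft_force: [-1.3, 1.3, 7.2]
grip_width: 0.0549
```

Run:
```python
from h import *
im=camera("top");cv2.imwrite("pics/top9.png",im[:,:,::-1]);im=im.astype(np.float32)
s_=camera("side")
a=np.radians(100.7);u=np.array([np.cos(a),np.sin(a),0]);v=np.array([u[1],-u[0],0]);c0=np.array([.498,-.1136,0])
def edge(d,e,s0,s1,z,ws):
    s=np.arange(s0,s1,.0005);out=[]
    for w in ws:
        P=np.array([proj("top",c0+d*x+e*w+np.array([0,0,z])) for x in s],np.float32)
        q=cv2.remap(im,P[:,:1],P[:,1:],cv2.INTER_LINEAR).reshape(-1,3)
        g=np.linalg.norm(np.gradient(cv2.GaussianBlur(q,(1,9),0),axis=0),axis=1);m=g>g.max()*.4;out.append((s[m]*g[m]).sum()/g[m].sum())
    return np.median(out)
ws=np.linspace(-.013,.013,9)
bt=edge(u,v,-.03,.01,.078,ws);bf=edge(u,v,.295,.325,.078,ws);rt=edge(u,v,-.135,-.105,.06,ws)
print("cut-end",bt+.13-rt-.24,bf-.19-rt-.24)
print("moved",(readout.get_obs()["eef_pos"]-np.array([.5101,-.1778,.1268]))@u);rows([],10.7)
cv2.imwrite("pics/c9.png",cv2.resize(s_[150:275,310:450],(672,600),interpolation=cv2.INTER_CUBIC)[:,:,::-1])
```

```text
cut-end 0.002460356062539082 0.0015135208990261773
moved 0.17406030149336363
at 8.6167 [ 0.478  -0.0067  0.1268] F [-1.2   1.82  8.42] w 0.0549 rotvec [0.008, 0.001, 0.007]
```

View pics/c9.png

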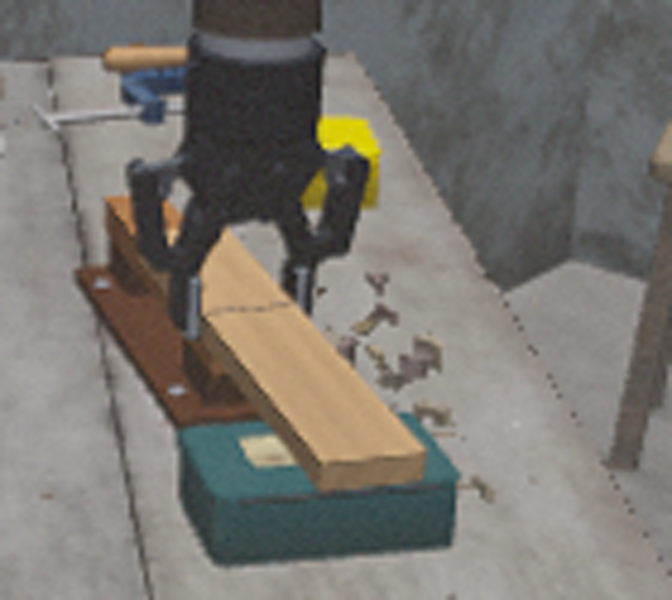

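The trim was taken up by friction: the line is still about +2 mm by camera and 7 N presses on the rail. I'll do one slightly larger nudge, without extra press, to center it.

Emit:
send_rows(moves=[[[-2,0,0],[0,0,0],50],[[-4,0,0],[0,0,0],50],[[-4,0,0],[0,0,0],50],[[-4,0,0],[0,0,0],50],[[-3,0,0.5],[0,0,0],50],[[-3,0,0.5],[0,0,0],50],[[-3,0,0.5],[0,0,0],50],[[-3,0,0.5],[0,0,0],50],[[-3,0,0.5],[0,0,0],50],[[-3,0,0.5],[0,0,0],50]])

```text
clock: 9.45
eef_pos: [0.4779, -0.0091, 0.1268]
tool_rot: [0.635, 0.772, 0.003, 0.002]
ft_force: [-3.3, 2.2, 7.6]
grip_width: 0.0548
```

Run:
```python
from h import *
im=camera("top").astype(np.float32)
a=np.radians(100.7);u=np.array([np.cos(a),np.sin(a),0]);v=np.array([u[1],-u[0],0]);c0=np.array([.498,-.1136,0])
def edge(d,e,s0,s1,z,ws):
    s=np.arange(s0,s1,.0005);out=[]
    for w in ws:
        P=np.array([proj("top",c0+d*x+e*w+np.array([0,0,z])) for x in s],np.float32)
        q=cv2.remap(im,P[:,:1],P[:,1:],cv2.INTER_LINEAR).reshape(-1,3)
        g=np.linalg.norm(np.gradient(cv2.GaussianBlur(q,(1,9),0),axis=0),axis=1);m=g>g.max()*.4;out.append((s[m]*g[m]).sum()/g[m].sum())
    return np.median(out)
ws=np.linspace(-.013,.013,9)
bt=edge(u,v,-.03,.01,.078,ws);bf=edge(u,v,.295,.325,.078,ws);rt=edge(u,v,-.135,-.105,.06,ws)
print("cut-end",bt+.13-rt-.24,bf-.19-rt-.24)
print("moved",(readout.get_obs()["eef_pos"]-np.array([.5101,-.1778,.1268]))@u);rows([],10.7)
xt=edge(v,u,.02,.04,.078,[-.003,0,.003,.3][:0] or [.0,.003]) ;xf=edge(v,u,.02,.04,.078,[.15,.2,.25,.3]);xfl=edge(v,u,-.04,-.02,.078,[.15,.2,.25,.3])
print("board across front",(xf+xfl)/2)
```

```text
cut-end 0.00026153941918918844 -0.0006726132970324428
moved 0.17176554272145994
at 9.5 [ 0.4779 -0.0091  0.1268] F [-3.11  3.16  8.62] w 0.0545 rotvec [0.008, 0.0, 0.007]
board across front 0.00018095973151113776
```

The cut line measures 0 ±1 mm from the rail's end, with about 0.2 mm across, and the board is level and held. I'm handing in.

```bash
python3 -c "
from workcell import order
print(order.job_done())"
```

```text
the job is handed in; nothing more can be done
None
```

I swung the teal tin's lid shut slowly with the closed fingers, then gripped the board by its sides and slid it about 172 mm along the rail. I handed the job in at about 9.5 s with the board still held; no verdict is reported.

**Last checks:**
- **Cut line:** it measured +0.3 mm (from the board's tail) and −0.7 mm (from its front) from the rail's end, against the 6 mm allowed. Across, the board's overhanging part measured 0.2 mm off the rail's centre line. Its direction was last measured mid-slide, about 0.5° (0.01 rad) off the rail's.
- **Hold and press:** the fingers were at 54.5 mm on the 56 mm board. The wrist read about 8 N upward, so I take the board to be pressed onto the rail; the tool was tilted less than 0.01 rad.
- **Lid and tin:** the lid looked flat shut, and the board looked clear of the tin in the last side view. Neither angle nor clearance was measured directly.
- **Bystanders:** I did not re-measure them. The arm went nowhere near them.

**Disagreements along the way:** estimates of the last stretch differed by 1–3 mm (20.5, 22 and 23 mm). The first stop came out about 2 mm too far, and a −2 mm correction did not move the board because of friction. A larger nudge then centred the line.

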